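# Stow the cellar logger and fasten its case

### The arm

A 6-joint arm with a two-finger parallel gripper is mounted at the origin on the work surface. World frame = base frame: x ahead of the robot, y to its left, z up, the work surface at z = 0. Lengths are in mm, angles in rad, forces in N, time in s.
With the tool pointing down it reaches from about 400 to 925 mm from the base axis. Payload 12.5 kg.
Tool frame: the origin (TCP) lies midway between the tips of the shut fingers; the grasp point (between the pads) lies 19 mm behind it; z points along the fingers, y is the line along which they close (so a half turn about z gives the same grasp; the last joint's range is limited). The gripper opens to 95 mm and grips with 3 to 60 N. Pads are 20 mm wide; open, the fingers measure 119 mm over their backs; the gripper's body (75 mm by 180 mm) begins 59 mm behind the grasp point.
Start: joints at [-0.106, 0.491, 1.559, -0, 1.092, -0.106], TCP at [625.02, 0.021, 188.961] pointing down, gripper open.
Joint ranges: [-3.1, 3.1], [-0.84, 2.19], [0.05, 2.79], [-1.13, 4.28], [0.06, 2.93], [-2.69, 2.69]. Speed limits (rad/s): [2.22, 2.22, 2.79, 3.14, 3.14, 3.14].

### API

Orientations are given as [roll, pitch, yaw] about the fixed x, y, z axes, in that order (R = Rz(yaw) Ry(pitch) Rx(roll)).
In Python, from cell import env gives the robot as it stands.
- The arm moves only by the tool carry_out, never from a script. Its argument "series" is a list of rows, each a list of 4 numbers: the shift along the world's x, y, z normalised to -1 to 1, where 1 is 5 cm, then the turn about the world's z normalised to -1 to 1, where 1 is 6 degrees. In form: [[x, y, z, turn], ...]. A call has exactly 5 rows; each row shifts and turns the commanded pose from where the row before left it; what a row does not reach is not made up. A row lasts 1/10 s, in which the tool goes at most 50 mm and 8.59 degrees, less where a joint would pass 70% of its speed; a pose out of reach is approached as far as the arm can. A call with a number of a shift or a turn outside -1 to 1 is refused whole. A call with a gripper value outside its range is refused whole. "fingers" is the closure, from -1 (fully open) to 1 (shut), set as the call begins (left out, the last holds). The fingers move at their own pace and stop on an object; the grip force is fixed at half the most. Time passes only in rows, so rows that do not move let the fingers close, or fill a call up. It gives the time, the measured TCP pose, the force, the opening and the grip force at its end, in the units of the state.
- env.state(): the state, without advancing time (a new reading comes with each control period).
- env.read_camera(name): name is "scene" or "side" or "wrist"; returns the picture (384x512x3 uint8, red, green, blue); there is no depth.
- env.calibration(name): a dict with "K" (3x3 intrinsics, pixels), "dist" ([k1, k2, p1, p2, k3] as OpenCV has them; the pictures are not rectified), "pose" (4x4, takes a point from camera to world coordinates). Camera axes: x right, y down, z forward; pixel columns grow to the right and rows downward; lengths in mm; the calibration is good to about 2 mm. A picture is of the moment at which its call begins: read the wrist's pose just before it. calibration takes no time and is no camera call; for the wrist camera it gives the pose at the moment of the call.
- env.job_done(): hands the job in; it is judged then, once.
Trained networks look in the newest picture that a camera, given by its name, has taken for a name from the list of things; names that differ only in an ending like _2 or _b are one class to them, and where a whole thing is asked for, a point or a joint stands for the part that bears it (a point fixed in the world has none). Each returns a list of dicts, best first, with "conf" (0 to 1); they miss things now and then, are a little off and sometimes report something else, mostly with a low value. They report only what shows in the picture. A call takes as long as a camera call. They do not tell look-alikes from the thing itself.
- env.look_for(camera, label): "position" ([row, column] as shares, 0 to 1, of the picture: columns of its width, rows of its height, amid what is visible of it).
The state is a dict: "t": time; "joints": joint angles; "qvel": joint speeds; "tau": joint torques, N m; "eef_pos": TCP position; "tcp_rot": TCP orientation; "ft_force": force on the tool from outside, world axes, zero at the start; "moment": the same for the moment, N m; "opening": opening from 0.0 (shut) to 1.0 (fully open); "grip_force": force on a finger pad.
Only numpy, scipy, OpenCV 4.12 (cv2) and the standard library are available. Lean on these libraries where they do the work, as an engineer would, in place of code of your own. Each camera call takes 0.05 s, during which the arm holds its last target. There are 200 camera calls.

### The job

Put the climate logger from the reading dock into the free well of the wooden case, lowering it gently all the way down without letting it drop; the dock only lets you take it by its ends and the well only by its sides, so you will need to put it down and take it again on the way (the cork mat is free for that). Then shut the lid fully, and after that swing the hasp over the staple until it lies flat. Leave the stored loggers and the other things on the bench where they are.

Things in the scene. Friction and masses are not known exactly. Their poses are not given: they have to be found in the camera images.
- logger: The logger to stow: plain white plastic block, 58 long (its x) x 34 wide (y) x 30 high (z), about 70 g, dark screen on top; origin: centre of its underside. It starts in the dock, long axis along the dock's x, screen up. In the well its long axis lies along the case's x, either way round, screen up.
- dock: Fixed grey reading dock, 58 (x) x 54 (y) x 42 high, origin: centre of its underside. The logger lies on its 12 thick base between cheeks on the +y and -y sides (2 play each side), as high as the logger's top and as long as the logger; both ends (+x, -x) are open: grip it by its two ends, 58 apart, and lift straight up.
- mat: Fixed cork mat on the bench, 120 (x) x 150 (y) x 3 thick, always clear, origin at the centre of its underside: room to set the logger down and take it again.
- case: Fixed wooden case, 82 (x) x 260 (y), wall top z 58, walls 8 thick, inner floor z 10; origin: underside centre; -x is its front, towards the robot. Three wells at x = 0, y = -72, 0, +72: each 66 long in x between the front and back walls, 40 wide in y between ribs 4 thick and only 8 high; beyond the ribs the floor is clear (finger room, to 50 from the well's centre).
- staple (a point): Top of the steel staple (loop 17 long in x, 5 thick), at case x = -62, y = 0, z = 85. It stands on the catch block, part of the case: 60 wide (y), from x = -41 to -85 before the front wall, top at z 68, level with the shut lid's top.
- free_well: Thin black rubber pad (60 x 36 x 0.8 mm) lying on the case floor in the middle of the one free well; origin at its underside centre.
- stored_a: Logger like the first, already stored in one well; origin at underside centre. Leave it.
- stored_b: Logger like the first, already stored in another well; origin at underside centre. Leave it.
- lid (a joint): Lid angle: 0 = shut, grows as it opens; starts at about 1.8 to 2.1, leaning back away from the robot. A board 82 x 260 (all along the case) x 10 thick. Stiff hinge: it stays where it is left; about 4 N at its free edge moves it, so it can be pushed over from behind and pressed down.
- lid_hinge (a point): Middle of the lid's hinge axis, which runs along the case's y at case x = +41, z = 58. With the lid at angle q, a point r from the hinge on the lid's underside is at case x = 41 - r cos q, z = 58 + r sin q (mm); the outer face is 10 further out.
- lid_edge (a point): Middle of the lid's free edge, on its outer face (82 from the hinge, 10 above the underside).
- hasp (a joint): Hasp angle relative to the lid: 0 = in line with the lid (with the lid shut: flat over the staple), grows as it lifts and folds back over the lid's outer face. Starts at about 1.2 to 2.0; stiff pivot, about 1 N at its tip moves it and it stays where it is left. A slotted steel strap 54 long, 32 wide, 4 thick; with the lid shut and hasp flat its tip is at case x = -87.
- hasp_pivot (a point): Middle of the hasp's pivot axis, parallel to the lid's hinge, on the lid's outer face near its free edge: 74 from the lid's hinge, 13 out from the lid's underside. With the lid shut it is at case x = -33, y = 0, z = 71.
- hasp_tip (a point): Top of the upturned lip at the hasp's free end (lip 8 high on the strap, 52 from the pivot).
- cork: A wine cork, 24 x 45, lying on the bench, at its underside; leave it.
- bung: Wooden barrel bung, 48 wide, 34 high, underside centre; leave it.
- cup: Glass tasting cup, 70 wide, 75 high, underside centre; leave it.
- brush: Hand brush lying at the far side of the bench; leave it.
Mind the look-alikes: they are no part of the job. Leave any yellow look-alike of the logger alone.

How it is judged:
By the outcome, as a careful person would: the job done as asked, in the order asked, and still so for the second after the job is handed in, with the robot touching nothing.
It also fails if it takes over 72 s, if anything falls off the work surface, if the arm or the gripper's body presses on something with over 40 N, if the wrist force passes 120 N, or if a joint passes its speed limit or range.

## Working session

There is one attempt and no reset: what is moved stays moved. The work goes in short steps, Python scripts to look and compute and a tool call to move; the robot and the scene stay as the last step left them, time stands still between calls to the robot, and variables do not carry over. Pictures are saved under pics/ and viewed, at most 10 in all, crops included, and the job is handed in when it is done.

Besides the shell and the picture viewer there is one more tool, called after "Request:" as name(argument=value, ...) on one line, values as JSON. carry_out: Moves the arm, as the interface text tells. Its arguments: {"type":"object","properties":{"series":{"type":"array","items":{"type":"array","items":{"type":"number","minimum":-1,"maximum":1}}},"fingers":{"type":"number"}},"required":["series"]}

```bash
mkdir -p pics; ls; python3 - <<'E'
from cell import env
import cv2,numpy as np
for c in ("scene","side"):
    im=env.read_camera(c); cv2.imwrite(f"pics/{c}0.png",cv2.resize(im[...,::-1],(800,600)))
    k=env.calibration(c); print(c,np.round(k["K"],1).tolist(),np.round(k["dist"],3),np.round(k["pose"],3).tolist())
    for l in ["logger","dock","mat","case","staple","free_well","stored_a","lid","lid_hinge","lid_edge","hasp","hasp_pivot","hasp_tip","cup","bung","cork","brush"]:
        r=env.look_for(c,l); print(l,[(round(d["position"][1]*512),round(d["position"][0]*384),round(d["conf"],2)) for d in r[:4]])
print(env.state())
E
```

```text
pics
scene [[369.3, 0.0, 254.5], [0.0, 369.3, 192.0], [0.0, 0.0, 1.0]] [-0.012  0.     0.     0.     0.   ] [[-0.394, 0.556, -0.732, 1253.905], [0.919, 0.233, -0.317, 427.284], [-0.006, -0.798, -0.603, 634.194], [0.0, 0.0, 0.0, 1.0]]
logger [(327, 261, 0.97), (308, 223, 0.83), (276, 215, 0.61)]
dock [(299, 233, 0.66)]
mat [(310, 195, 0.92)]
case [(166, 168, 0.78)]
staple [(164, 165, 0.95), (187, 176, 0.65)]
free_well [(211, 159, 0.23)]
stored_a []
lid [(146, 163, 0.76)]
lid_hinge [(168, 170, 0.56)]
lid_edge [(145, 163, 0.66)]
hasp [(133, 164, 0.47)]
hasp_pivot [(148, 164, 0.96), (154, 238, 0.64)]
hasp_tip [(136, 163, 0.5)]
cup [(376, 214, 0.86)]
bung [(255, 257, 0.69)]
cork [(212, 160, 0.54)]
brush [(158, 232, 0.6)]
side [[497.5, 0.0, 244.3], [0.0, 497.5, 189.7], [0.0, 0.0, 1.0]] [0.01 0.   0.   0.   0.  ] [[0.746, -0.43, 0.509, -26.535], [-0.666, -0.475, 0.575, -534.996], [-0.005, -0.768, -0.641, 816.045], [0.0, 0.0, 0.0, 1.0]]
logger [(223, 150, 0.85), (230, 194, 0.63), (213, 170, 0.54)]
dock [(219, 172, 0.92)]
mat [(174, 211, 0.79)]
case [(346, 275, 0.95)]
staple [(347, 271, 0.88)
[... 472 characters left out ...]
0.78)]
{'t': 1.8, 'joints': array([-1.05608162e-01,  4.90883605e-01,  1.55889745e+00, -3.63253582e-06,
        1.09171513e+00, -1.05626215e-01]), 'qvel': array([-1.60048109e-04, -1.29068866e-04,  6.41149804e-05,  8.54193996e-06,
        3.36050049e-04, -1.88667781e-03]), 'tau': array([ 5.25733267e-04, -6.12455249e+01, -2.58429444e+01,  6.94285543e-02,
        4.45617107e-02,  1.30306637e-05]), 'eef_pos': array([6.25016676e+02, 1.48894018e-02, 1.88972011e+02]), 'tcp_rot': array([3.14149706e+00, 1.33762284e-05, 1.57081605e+00]), 'ft_force': array([ 0.44573645, -0.29876326,  0.49567263]), 'moment': array([-0.03606918,  0.0007162 ,  0.02558573]), 'grip_force': 0.0, 'opening': 1.0026122293917183}
```

View pictures.

View pics/scene0.png

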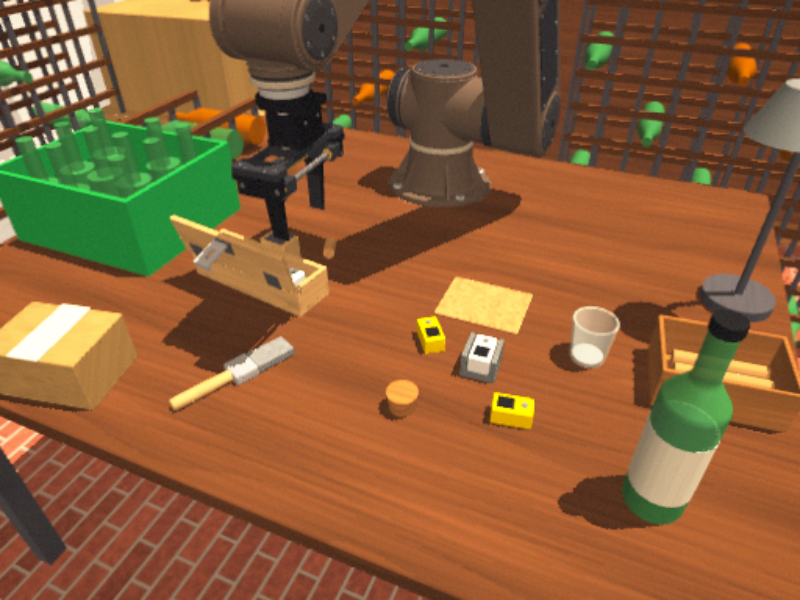

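View pics/side0.png

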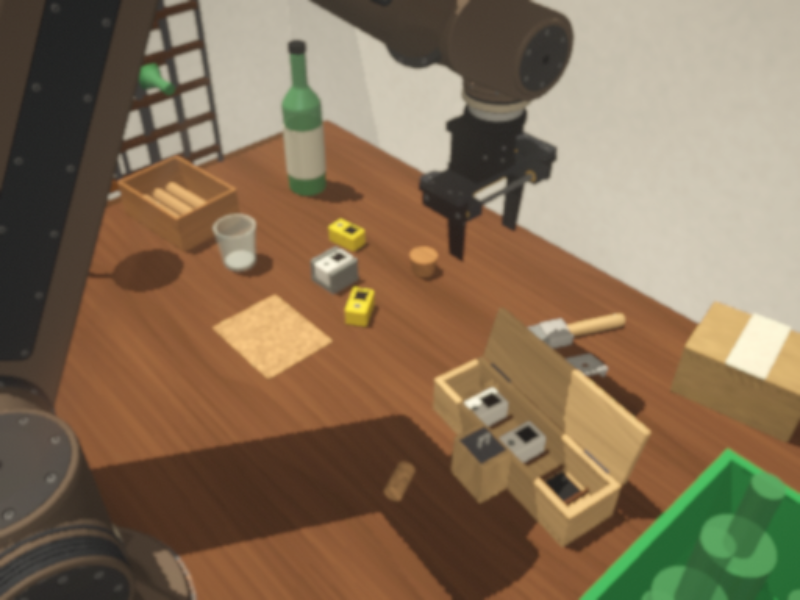

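```bash
cat > h.py <<'E'
from cell import env
import cv2,numpy as np
def ray(c,uv,cal=None):
    k=cal or env.calibration(c); P=k["pose"]
    p=cv2.undistortPoints(np.array([[uv]],float),k["K"],np.array(k["dist"]))[0,0]
    return P[:3,3],P[:3,:3]@np.array([p[0],p[1],1])
def onz(c,uv,z,cal=None):
    o,d=ray(c,uv,cal); return o+d*(z-o[2])/d[2]
def tri(a,b):
    A=np.zeros((3,3));v=np.zeros(3)
    for o,d in (a,b):
        d=d/np.linalg.norm(d);M=np.eye(3)-np.outer(d,d);A+=M;v+=M@o
    return np.linalg.solve(A,v)
def proj(X,cal):
    P=np.linalg.inv(cal["pose"]); r,_=cv2.Rodrigues(P[:3,:3])
    return cv2.projectPoints(np.asarray(X,float).reshape(-1,3),r,P[:3,3],cal["K"],np.array(cal["dist"]))[0].reshape(-1,2)
E
python3 - <<'E'
from h import *
np.set_printoptions(precision=0,suppress=True)
f=.64
S=lambda u,v:(u*f,v*f)
for n,a,b,z in [("logger top",(482,345),(340,262),42),("mat",(485,304),(273,335),3),("cup",(590,362),(238,265),3),("yel1",(431,335),(360,306),15),("yel2",(512,411),(347,235),15),("bung",(402,400),(424,263),17),("cork",(330,247),(400,481),12)]:
    print(n,onz("scene",S(*a),z),onz("side",S(*b),z))
for n,b,z in [("pad",(565,485),11),("rim -y front",(568,531),58),("rim -y back",(618,482),58),("rim +y front",(436,380),58),("block fr left",(453,438),68),("block fr r",(478,461),68),("block b r",(507,450),68),("staple",(484,437),85),("logger a",(487,402),40),("logger b",(521,440),40),("matc",(213,329),3),("matc",(277,295),3),("matc",(331,340),3),("matc",(269,377),3)]:
    print(n,onz("side",S(*b),z))
for n,a,b in [("lid corner +y",(171,217),(500,313)),("lid corner -y",(297,238),(648,433)),]:
    print(n,tri(ray("scene",S(*a)),ray("side",S(*b))))
k=env.calibration("wrist");print(k["pose"],k["K"])
E
```

```text
logger top [591. 281.  42.] [596. 271.  42.]
mat [438. 245.   3.] [433. 237.   3.]
cup [520. 441.   3.] [492. 422.   3.]
yel1 [569. 190.  15.] [569. 188.  15.]
yel2 [680. 354.  15.] [678. 351.  15.]
bung [723. 203.  17.] [720. 199.  17.]
cork [388. -98.  12.] [388. -99.  12.]
pad [ 538. -241.   11.]
rim -y front [ 458. -299.   58.]
rim -y back [ 555. -297.   58.]
rim +y front [513. -36.  58.]
block fr left [ 452. -126.   68.]
block fr r [ 448. -171.   68.]
block b r [ 487. -183.   68.]
staple [ 470. -159.   85.]
logger a [548. -98.  40.]
logger b [ 531. -171.   40.]
matc [372. 311.   3.]
matc [495. 312.   3.]
matc [493. 168.   3.]
matc [376. 168.   3.]
lid corner +y [ 618. -147.  193.]
lid corner -y [ 539. -203.  100.]
[[  1.  -0.  -0. 626.]
 [ -0.  -1.  -0.  68.]
 [ -0.   0.  -1. 384.]
 [  0.   0.   0.   1.]] [[297.   0. 257.]
 [  0. 297. 188.]
 [  0.   0.   1.]]
```

Request:
carry_out(series=[[-0.1,0.7,0,0],[-0.1,0.7,0,0],[-0.1,0.7,0,0],[-0.1,0.6,0,0],[0,0,0,0]])

```text
t: 2.3
eef_pos: [604.3, 138.1, 189.0]
tcp_rot: [3.142, -0.0, 1.574]
ft_force: [-0.8, -0.7, 0.2]
opening: 1.0
grip_force: 0.0
```

```bash
python3 - <<'E'
from h import *
s=env.state();print(s["t"],s["eef_pos"],np.abs(s["qvel"]).max())
k=env.calibration("wrist");im=env.read_camera("wrist");np.save("w1.npy",im);np.savez("w1c.npz",**{a:np.array(b) for a,b in k.items()})
cv2.imwrite("pics/w1.png",cv2.resize(im[...,::-1],(800,600)))
print(k["pose"][:3,3])
E
```

```text
2.3 [604.2902832  138.08520002 189.02625741] 0.057906119617267264
[605.39953649 205.77272572 383.87682208]
```

View pics/w1.png

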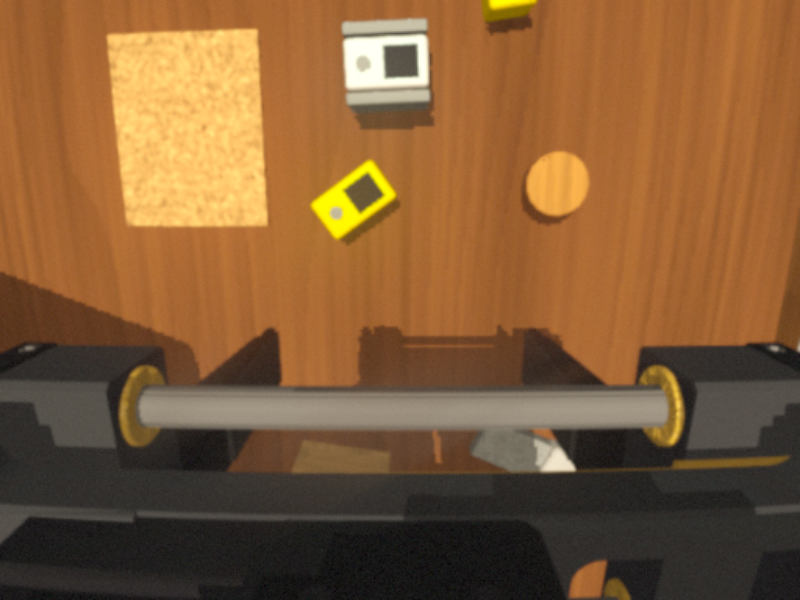

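```bash
cat > d.py <<'E'
from h import *
def fitrect(im,cal,mask,z):
    n,l,s,c=cv2.connectedComponentsWithStats(mask.astype(np.uint8)); i=1+np.argmax(s[1:,4])
    ct=max(cv2.findContours((l==i).astype(np.uint8),0,cv2.CHAIN_APPROX_NONE)[0],key=len).reshape(-1,2)
    W=np.array([onz("wrist",p,z,cal)[:2] for p in ct.astype(float)])
    return cv2.minAreaRect(W.astype(np.float32)),s[i]
E
python3 - <<'E'
from d import *
im=np.load("w1.npy");c=np.load("w1c.npz");cal={k:c[k] for k in("K","dist","pose")}
h=cv2.cvtColor(im,cv2.COLOR_RGB2HSV)
m=(h[...,1]<40)&(h[...,2]>165);m[90:]=0
print(fitrect(im,cal,m,42))
m=(h[...,1]<60)&(h[...,2]>70);m[90:]=0
print(fitrect(im,cal,m,42))
m=(h[...,1]<190)&(h[...,2]>150)&(h[...,0]<25);m[150:]=0;m[:,185:]=0
print(fitrect(im,cal,m,3))
cr=im[5:80,200:300][...,::-1];cv2.imwrite("pics/c1.png",cv2.resize(cr,(800,600),interpolation=cv2.INTER_CUBIC))
E
```

```text
(((594.2366333007812, 284.7970275878906), (54.93245315551758, 31.525039672851562), 2.656287670135498), array([ 221,   22,   52,   34, 1134], dtype=int32))
(((594.4309692382812, 282.931884765625), (57.034332275390625, 55.71586227416992), 2.624678373336792), array([ 219,   12,   56,   56, 2774], dtype=int32))
(((389.67303466796875, 250.48214721679688), (186.4569091796875, 253.18380737304688), 87.17002868652344), array([    0,     0,   185,   150, 27462], dtype=int32))
```

View pics/c1.png

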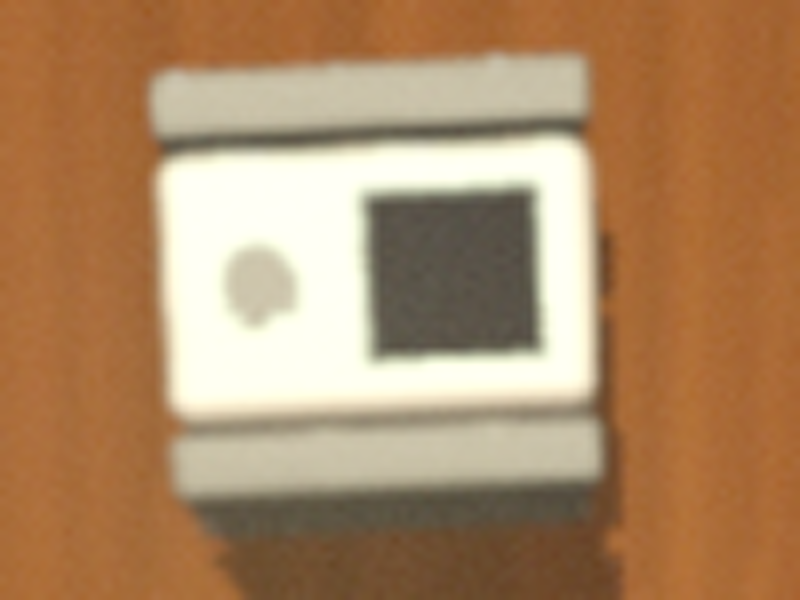

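Request:
carry_out(series=[[-0.05,0.8,0,0.2],[-0.05,0.8,0,0.2],[-0.05,0.8,-0.3,0],[-0.05,0.5,-0.8,0],[0,0,0,0]], fingers=-1)

```text
t: 2.85
eef_pos: [592.8, 280.9, 129.2]
tcp_rot: [-3.135, 0.002, 1.615]
ft_force: [-0.8, -0.5, -0.3]
opening: 1.001
grip_force: 0.0
```

```bash
python3 - <<'E'
from d import *
s=env.state();print(s["t"],s["eef_pos"],s["tcp_rot"])
for c in("scene","side"):
    cal=env.calibration(c);im=env.read_camera(c)
    # predicted logger top centre vs seen white centroid
    p=proj([[594.4,284.6,42]],cal)[0];print(c,p)
    u,v=p.astype(int);w=im[v-16:v+17,u-20:u+21].astype(int)
    m=((w.min(2)>150)&(w.max(2)-w.min(2)<40));ys,xs=np.nonzero(m);print(xs.mean()+u-20,ys.mean()+v-16,m.sum())
E
```

```text
2.85 [592.79174854 280.90399921 129.22043393] [-3.13491023e+00  1.94775412e-03  1.61471956e+00]
scene [309.51272544 222.11045817]
309.0730337078652 222.24157303370788 178
side [213.54251888 165.53331448]
211.6417112299465 167.87700534759358 187
```

Request:
carry_out(series=[[0,0.08,-0.8,0],[0,0,-0.8,0],[0,0,-0.5,0],[0,0,0,0],[0,0,0,0]])

```text
t: 3.45
eef_pos: [596.4, 283.0, 30.8]
tcp_rot: [3.14, -0.0, 1.611]
ft_force: [0.2, -0.2, -0.8]
opening: 0.999
grip_force: 0.0
```

Request:
carry_out(series=[[-0.04,0.03,-0.15,0.05],[0,0,-0.1,0],[0,0,0,0],[0,0,0,0],[0,0,0,0]])

```text
t: 3.95
eef_pos: [593.2, 285.6, 16.8]
tcp_rot: [3.141, -0.0, 1.618]
ft_force: [-0.6, 0.0, 0.8]
opening: 1.004
grip_force: 0.0
```

Request:
carry_out(series=[[0,0,0,0],[0,0,0,0],[0,0,0,0],[0,0,0,0],[0,0,0,0]], fingers=1)

```text
t: 4.45
eef_pos: [593.0, 285.5, 16.4]
tcp_rot: [3.142, 0.0, 1.618]
ft_force: [-0.4, 0.1, 0.6]
opening: 0.637
grip_force: 0.0
```

Request:
carry_out(series=[[0,0,0,0],[0,0,0,0],[0,0,0.2,0],[0,0,0.4,0],[0,0,0.4,0]])

```text
t: 4.95
eef_pos: [592.9, 285.4, 67.4]
tcp_rot: [-3.141, 0.0, 1.618]
ft_force: [0.6, -0.3, -0.1]
opening: 0.214
grip_force: 0.0
```

Request:
carry_out(series=[[0,0,0.5,0],[-0.4,-0.1,0.2,0],[-0.7,-0.2,0,0],[-0.7,-0.2,0,0],[-0.7,-0.2,0,0]])

```text
t: 5.45
eef_pos: [466.7, 250.1, 102.1]
tcp_rot: [3.141, -0.0, 1.618]
ft_force: [0.3, 0.4, -0.3]
opening: 0.005
grip_force: 0.0
```

```bash
python3 - <<'E'
from d import *
im=env.read_camera("wrist");cal=env.calibration("wrist");print(cal["pose"].round(3))
a=cv2.resize(im[...,::-1],(400,300))
b=env.read_camera("side")[130:250,150:310][...,::-1]
cv2.imwrite("pics/m.png",np.hstack([a,cv2.resize(b,(400,300))]))
E
```

```text
[[ 9.99000e-01  4.70000e-02  7.00000e-03  4.60048e+02]
 [ 4.80000e-02 -9.69000e-01 -2.43000e-01  3.16607e+02]
 [-5.00000e-03  2.43000e-01 -9.70000e-01  2.96509e+02]
 [ 0.00000e+00  0.00000e+00  0.00000e+00  1.00000e+00]]
```

View pics/m.png

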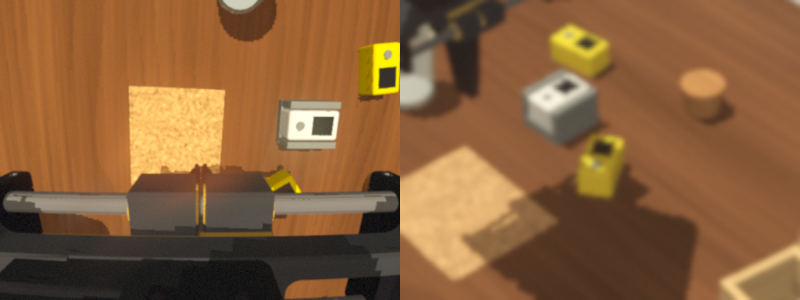

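```bash
python3 - <<'E'
from d import *
s=env.state();print(s["t"],s["eef_pos"],s["opening"])
im=env.read_camera("wrist");cal=env.calibration("wrist")
h=cv2.cvtColor(im,cv2.COLOR_RGB2HSV)
m=(h[...,1]<50)&(h[...,2]>165);m[200:]=0;m[:,:340]=0
print(fitrect(im,cal,m,42))
E
```

```text
5.55 [464.17980172 249.53316308 102.21243124] 0.005117602737680481
(((595.5724487304688, 285.7859191894531), (56.62216567993164, 32.962730407714844), 2.857304811477661), array([ 371,  141,   66,   38, 1680], dtype=int32))
```

Request:
carry_out(series=[[0.7,0.2,0,0],[0.7,0.2,0,0],[0.7,0.2,0,0],[0.6,0.12,0,0],[0,0,0,0]], fingers=-1)

```text
t: 6.1
eef_pos: [606.8, 287.0, 101.3]
tcp_rot: [3.139, -0.001, 1.617]
ft_force: [-0.2, -0.1, 0.5]
opening: 0.371
grip_force: 0.0
```

Request:
carry_out(series=[[0,0,0,0],[0,0,0,0],[0,0,0,0],[0,0,0,0],[0,0,0,0]])

```text
t: 6.6
eef_pos: [602.8, 286.6, 101.8]
tcp_rot: [3.141, -0.0, 1.618]
ft_force: [0.7, -0.0, -0.6]
opening: 0.786
grip_force: 0.0
```

Request:
carry_out(series=[[-0.16,-0.03,-0.4,0],[0,0,-0.5,0],[0,0,-0.4,0],[0,0,-0.35,0],[0,0,0,0]])

```text
t: 7.1
eef_pos: [593.8, 284.6, 16.9]
tcp_rot: [-3.138, 0.001, 1.618]
ft_force: [-0.2, -0.0, 0.3]
opening: 0.999
grip_force: 0.0
```

Request:
carry_out(series=[[0,0,0,0],[0,0,0,0],[0,0,0,0],[0,0,0,0],[0,0,0,0]], fingers=1)

```text
t: 7.6
eef_pos: [595.2, 285.1, 19.4]
tcp_rot: [3.141, -0.0, 1.618]
ft_force: [-0.3, 0.3, -0.0]
opening: 0.635
grip_force: 0.0
```

Request:
carry_out(series=[[0,0,0,0],[0,0,0,0],[0,0,0,0],[0,0,0,0],[0,0,0,0]])

```text
t: 8.1
eef_pos: [595.0, 285.0, 18.9]
tcp_rot: [3.142, 0.0, 1.618]
ft_force: [0.5, -0.0, -0.1]
opening: 0.216
grip_force: 0.0
```

```bash
python3 - <<'E'
from d import *
a=env.read_camera("scene")[150:270,230:390][...,::-1]
b=env.read_camera("side")[100:220,150:310][...,::-1]
cv2.imwrite("pics/m2.png",np.hstack([cv2.resize(a,(400,300)),cv2.resize(b,(400,300))]))
E
```

```text
(no output)
```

View pics/m2.png

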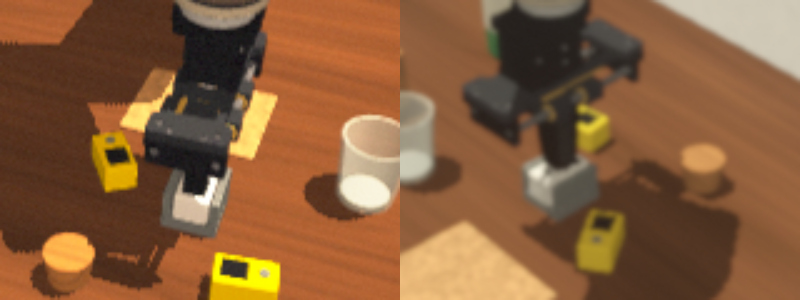

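```bash
python3 - <<'E'
from d import *
print(tri(ray("scene",(310,227)),ray("side",(217,167))))
s=env.state();print(s["eef_pos"],s["joints"],s["opening"],s["ft_force"])
for c in("scene","side"): print(c,proj([[595,285,19],[595,285,42],[595,285,60]],env.calibration(c)))
a=env.read_camera("scene")[195:245,280:347][...,::-1]
b=env.read_camera("side")[140:190,184:251][...,::-1]
cv2.imwrite("pics/m3.png",np.hstack([cv2.resize(a,(400,300)),cv2.resize(b,(400,300))]))
E
```

```text
[603.642901   286.5303169   33.06089139]
[595.02621309 285.01080862  18.944275  ] [ 3.46671836e-01  7.30609660e-01  1.61081273e+00 -7.78623936e-05
  8.00101678e-01  2.99580774e-01] 0.1315658625497979 [ 0.122095   -0.76801066  0.46349447]
scene [[308.80541736 229.37760351]
 [309.6027309  222.30791273]
 [310.24405284 216.61801494]]
side [[214.01876135 172.41236532]
 [213.6254174  165.36969266]
 [213.31112694 159.74397542]]
```

View pics/m3.png

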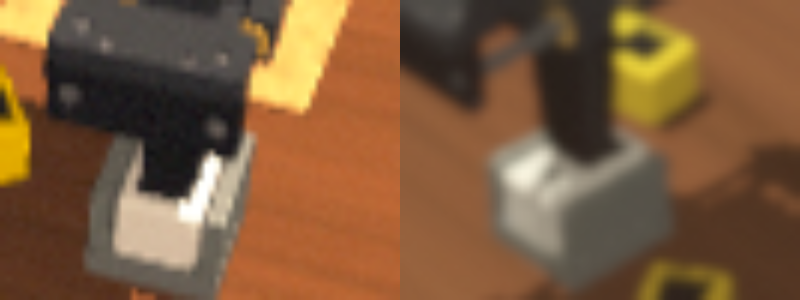

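```bash
python3 - <<'E'
from d import *
np.set_printoptions(precision=1,suppress=True)
for z in(19,42,50,60):
  print(z,*[proj([[x,275,z],[x,295,z]],env.calibration("scene")).ravel() for x in(605,613)],*[proj([[x,275,z],[x,295,z]],env.calibration("side")).ravel() for x in(577,613)])
E
```

```text
19 [303.6 230.9 311.6 233.1] [302.7 233.  310.7 235.2] [211.  177.1 206.2 173.5] [221.8 171.3 216.9 167.9]
42 [304.4 223.8 312.5 226. ] [303.4 225.9 311.5 228.1] [210.6 170.  205.7 166.5] [221.5 164.3 216.6 160.9]
50 [304.6 221.3 312.8 223.5] [303.6 223.4 311.8 225.6] [210.5 167.5 205.6 164. ] [221.4 161.8 216.4 158.4]
60 [304.9 218.1 313.2 220.3] [303.9 220.2 312.2 222.4] [210.3 164.3 205.3 160.8] [221.2 158.7 216.3 155.3]
```

```bash
python3 - <<'E'
from d import *
np.set_printoptions(precision=1,suppress=True)
for z in(189,212):
  for c in("scene","side"):print(z,c,proj([[678,0,z],[572,0,z]],env.calibration(c)).ravel()/.64)
s=env.state();print(s["t"],s["opening"])
E
```

```text
189 scene [283.4 254.7 319.9 220.9]
189 side [506.9 241.2 453.  273.2]
212 scene [281.4 240.9 318.6 207.8]
212 side [508.6 227.4 453.9 259.1]
8.3 0.04732191449238726
```

Request:
carry_out(series=[[0,0,0.3,0],[0,0,0,0],[0,0,0,0],[0,0,0,0],[0,0,0,0]], fingers=-1)

```text
t: 8.8
eef_pos: [594.9, 285.0, 33.8]
tcp_rot: [-3.141, 0.0, 1.618]
ft_force: [-1.1, 0.2, -0.3]
opening: 0.41
grip_force: 0.0
```

Request:
carry_out(series=[[0,0,0,0],[0,0,0,0],[0,0,0,0],[0,0,0,0],[0,0,0,0]])

```text
t: 9.3
eef_pos: [595.0, 285.0, 34.0]
tcp_rot: [3.141, 0.0, 1.618]
ft_force: [0.3, -0.2, -0.6]
opening: 0.831
grip_force: 0.0
```

Request:
carry_out(series=[[0,0,0,0],[0,0,-0.2,0],[0,0,-0.2,0],[0,0,0,0],[0,0,0,0]])

```text
t: 9.8
eef_pos: [594.8, 284.9, 13.3]
tcp_rot: [-3.141, 0.0, 1.618]
ft_force: [0.5, 0.5, 0.2]
opening: 1.002
grip_force: 0.0
```

```bash
python3 - <<'E'
from d import *
s=env.state();print(s["t"],s["eef_pos"],s["opening"])
a=env.read_camera("scene")[195:245,280:347][...,::-1]
b=env.read_camera("side")[140:190,184:251][...,::-1]
cv2.imwrite("pics/m4.png",np.hstack([cv2.resize(a,(400,300)),cv2.resize(b,(400,300))]))
for c in("scene","side"):print(c,proj([[x,y,s["eef_pos"][2]+23] for x in(595-59,595+59) for y in(275,295)],env.calibration(c)))
E
```

```text
9.8 [594.80213505 284.9083476   13.32340514] 1.0024470733680593
scene [[312.22589262 208.59156503]
 [319.92978353 210.55841015]
 [297.88041986 238.86252556]
 [306.26816089 241.25674314]]
side [[198.00754041 178.45337387]
 [193.17635289 174.81064325]
 [233.50652345 159.71967969]
 [228.58757697 156.40512149]]
```

View pics/m4.png

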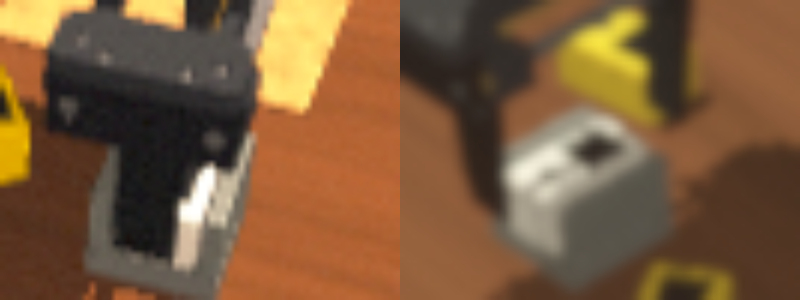

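Request:
carry_out(series=[[0,0,-0.2,0],[0,0,-0.2,0],[0,0,0,0],[0,0,0,0],[0,0,0,0]])

```text
t: 10.4
eef_pos: [595.1, 285.1, -5.9]
tcp_rot: [3.141, -0.0, 1.618]
ft_force: [0.1, 0.8, -0.2]
opening: 1.0
grip_force: 0.0
```

Request:
carry_out(series=[[0,0,0,0],[0,0,0,0],[0,0,0,0],[0,0,0,0],[0,0,0,0]], fingers=1)

```text
t: 10.9
eef_pos: [595.0, 285.0, -6.0]
tcp_rot: [3.142, -0.0, 1.618]
ft_force: [0.0, 0.0, 0.4]
opening: 0.636
grip_force: 0.3
```

Request:
carry_out(series=[[0,0,0,0],[0,0,0,0],[0,0,0,0],[0,0,0,0],[0,0,0,0]])

```text
t: 11.4
eef_pos: [595.0, 285.0, -6.0]
tcp_rot: [3.142, 0.0, 1.618]
ft_force: [-1.0, -1.0, 1.2]
opening: 0.605
grip_force: 30.0
```

Request:
carry_out(series=[[0,0,0.2,0],[0,0,0.3,0],[0,0,0.4,0],[0,0,0.3,0],[-0.2,0,0,0]])

```text
t: 11.9
eef_pos: [586.7, 285.4, 56.9]
tcp_rot: [3.136, -0.002, 1.617]
ft_force: [0.1, -0.6, -0.9]
opening: 0.61
grip_force: 30.0
```

Request:
carry_out(series=[[-0.5,-0.15,0,-0.5],[-0.7,-0.25,0,-0.5],[-0.7,-0.25,0,-0.5],[-0.7,-0.15,0,-0.5],[-0.4,-0.1,0,-0.5]])

```text
t: 12.4
eef_pos: [431.4, 239.1, 53.8]
tcp_rot: [-3.14, 0.001, 1.354]
ft_force: [-0.8, 0.3, -0.8]
opening: 0.608
grip_force: 30.0
```

Request:
carry_out(series=[[0,0,0,0],[0,0,-0.2,0],[0,0,-0.3,0],[0,0,-0.3,0],[0,0,0,0]])

```text
t: 12.9
eef_pos: [434.9, 239.8, 11.9]
tcp_rot: [-3.14, 0.001, 1.357]
ft_force: [0.0, 0.3, 0.0]
opening: 0.607
grip_force: 30.0
```

Request:
carry_out(series=[[0,0,-0.2,0],[0,0,-0.2,0],[0,0,-0.04,0],[0,0,0,0],[0,0,0,0]])

```text
t: 13.4
eef_pos: [435.2, 240.1, -7.9]
tcp_rot: [3.141, -0.0, 1.356]
ft_force: [0.4, 0.2, -1.3]
opening: 0.61
grip_force: 30.0
```

Request:
carry_out(series=[[0,0,-0.02,0],[0,0,-0.02,0],[0,0,-0.02,0],[0,0,0,0],[0,0,0,0]])

```text
t: 13.9
eef_pos: [435.1, 240.0, -11.0]
tcp_rot: [3.141, -0.0, 1.356]
ft_force: [-0.4, 0.3, -0.4]
opening: 0.607
grip_force: 30.0
```

Request:
carry_out(series=[[0,0,-0.03,0],[0,0,-0.03,0],[0,0,-0.02,0],[0,0,0,0],[0,0,0,0]])

```text
t: 14.4
eef_pos: [435.0, 240.0, -15.0]
tcp_rot: [3.142, 0.0, 1.356]
ft_force: [-1.3, -0.7, 1.5]
opening: 0.606
grip_force: 30.0
```

Request:
carry_out(series=[[0,0,-0.02,0],[0,0,0,0],[0,0,0,0],[0,0,0,0],[0,0,0,0]])

```text
t: 14.9
eef_pos: [435.0, 240.0, -15.1]
tcp_rot: [3.141, -0.0, 1.356]
ft_force: [-3.4, -1.8, 18.8]
opening: 0.607
grip_force: 30.0
```

Request:
carry_out(series=[[0,0,0,0],[0,0,0,0],[0,0,0,0],[0,0,0,0],[0,0,0.1,0]], fingers=-1)

```text
t: 15.4
eef_pos: [434.7, 239.9, -11.4]
tcp_rot: [-3.141, 0.001, 1.356]
ft_force: [-0.3, -0.4, 0.8]
opening: 0.964
grip_force: 0.0
```

Request:
carry_out(series=[[0,0,0.4,0],[0,0,0.4,0],[0,0,0.3,1],[0,0,0.1,1],[0,0,0,1]])

```text
t: 15.9
eef_pos: [435.4, 240.2, 50.2]
tcp_rot: [3.14, -0.0, 1.675]
ft_force: [0.5, 1.2, -0.7]
opening: 1.0
grip_force: 0.0
```

Request:
carry_out(series=[[0,0,0,1],[0,0,0,1],[0,0,0,1],[0,0,0,1],[0,0,0,1]])

```text
t: 16.4
eef_pos: [435.0, 240.0, 49.2]
tcp_rot: [3.141, 0.0, 2.198]
ft_force: [0.1, -0.5, 0.2]
opening: 0.998
grip_force: 0.0
```

Request:
carry_out(series=[[0,0,0,1],[0,0,0,1],[0,0,0,1],[0,0,0,1],[0,0,0,1]])

```text
t: 16.9
eef_pos: [435.0, 240.0, 49.2]
tcp_rot: [3.141, 0.0, 2.722]
ft_force: [0.1, -0.3, 1.2]
opening: 0.996
grip_force: 0.0
```

Request:
carry_out(series=[[0,0,0,1],[0,0,0,1],[0,0,0,0],[0,0,0,0],[0,0,0,0]])

```text
t: 17.4
eef_pos: [435.0, 240.0, 49.1]
tcp_rot: [3.141, 0.0, 2.925]
ft_force: [0.3, -0.3, 0.6]
opening: 0.999
grip_force: 0.0
```

```bash
python3 - <<'E'
from d import *
s=env.state();print(s["t"],s["eef_pos"],s["tcp_rot"],s["opening"],s["joints"])
a=env.read_camera("scene")[150:230,255:362][...,::-1]
b=env.read_camera("side")[165:245,120:227][...,::-1]
cv2.imwrite("pics/m5.png",np.hstack([cv2.resize(a,(400,300)),cv2.resize(b,(400,300))]))
for c in("scene","side"):print(c,proj([[435,240,33]],env.calibration(c)))
E
```

```text
17.4 [435.02770493 240.01695026  49.05108312] [3.14147666e+00 6.55855656e-05 2.92461746e+00] 0.9985224901031117 [ 3.71104230e-01  5.16799901e-01  2.00825400e+00  1.04001755e-04
  6.16419841e-01 -9.82801762e-01]
scene [[310.05625389 184.8745455 ]]
side [[173.40786659 204.15237954]]
```

View pics/m5.png

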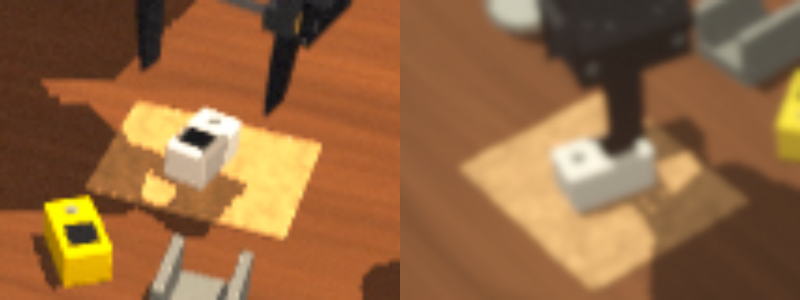

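Request:
carry_out(series=[[0,0,-0.3,0],[0,0,-0.4,0],[0,0,-0.3,0],[0,0,-0.12,0],[0,0,0,0]])

```text
t: 18.0
eef_pos: [434.7, 239.9, -7.6]
tcp_rot: [-3.141, -0.001, 2.926]
ft_force: [-0.2, -0.3, 0.3]
opening: 0.998
grip_force: 0.0
```

Request:
carry_out(series=[[0,0,0,0],[0,0,0,0],[0,0,0,0],[0,0,0,0],[0,0,0,0]], fingers=1)

```text
t: 18.5
eef_pos: [435.1, 240.1, -6.8]
tcp_rot: [3.141, 0.0, 2.927]
ft_force: [1.1, 0.2, -0.2]
opening: 0.638
grip_force: 0.0
```

Request:
carry_out(series=[[0,0,0,0],[0,0,0,0],[0,0,0,0],[0,0,0,0],[0,0,0,0]])

```text
t: 19.0
eef_pos: [435.0, 240.0, -7.0]
tcp_rot: [3.142, -0.0, 2.927]
ft_force: [0.3, -0.7, 0.1]
opening: 0.353
grip_force: 30.0
```

Request:
carry_out(series=[[0,0,0.2,0],[0,0,0.6,0],[0,0,0.8,0],[0,-0.1,0.8,0],[0,-0.4,0.7,0]])

```text
t: 19.5
eef_pos: [435.0, 215.6, 150.6]
tcp_rot: [3.141, 0.001, 2.928]
ft_force: [0.9, -0.4, 0.0]
opening: 0.355
grip_force: 30.0
```

Request:
carry_out(series=[[0.2,-0.7,0.5,0],[0.3,-0.9,0,0],[0.3,-0.9,0,0],[0.3,-0.9,0,0],[0.4,-0.9,0,0]])

```text
t: 20.0
eef_pos: [509.8, -1.8, 173.9]
tcp_rot: [3.141, 0.001, 2.927]
ft_force: [0.7, -0.0, -0.6]
opening: 0.354
grip_force: 30.0
```

Request:
carry_out(series=[[0.4,-0.9,0,0],[0.4,-0.9,0,0],[0.4,-0.9,0,0],[0.4,-0.7,0,0],[0,-0.4,0,0]])

```text
t: 20.5
eef_pos: [591.1, -192.8, 173.1]
tcp_rot: [-3.141, 0.001, 2.925]
ft_force: [-0.8, 0.4, -0.6]
opening: 0.355
grip_force: 30.0
```

Request:
carry_out(series=[[0,0,0,0],[0,0,0,0],[0,0,0,0],[0,0,0,0],[0,0,0,0]])

```text
t: 21.0
eef_pos: [590.0, -189.1, 173.3]
tcp_rot: [3.142, 0.0, 2.928]
ft_force: [1.0, 0.5, -0.0]
opening: 0.357
grip_force: 30.0
```

```bash
python3 - <<'E'
from d import *
import pickle
s=env.state();print(s["t"],s["eef_pos"],s["tcp_rot"],s["opening"],s["grip_force"])
D={}
for c in("side","wrist","scene"):
    D[c]=(env.calibration(c),env.read_camera(c))
    for l in["staple","free_well","stored_a","lid_hinge","lid_edge","hasp_pivot","hasp_tip","case"]:
        print(c,l,[(round(d["position"][1]*512),round(d["position"][0]*384),round(d["conf"],2)) for d in env.look_for(c,l)[:3]])
pickle.dump(D,open("D.pkl","wb"))
print(D["wrist"][0]["pose"].round(2))
E
```

```text
21.0 [ 590.00520841 -189.06832323  173.30319985] [3.14154203e+00 3.14697515e-04 2.92807880e+00] 0.35709315010400855 29.999787211418152
side staple [(350, 275, 0.88)]
side free_well [(357, 310, 0.64)]
side stored_a [(315, 265, 0.98), (336, 282, 0.64), (350, 210, 0.56)]
side lid_hinge [(347, 271, 0.82)]
side lid_edge [(366, 249, 0.7), (270, 168, 0.28)]
side hasp_pivot [(364, 253, 0.59)]
side hasp_tip [(373, 234, 0.45)]
side case [(344, 274, 0.64)]
wrist staple [(273, 150, 0.66)]
wrist free_well [(204, 123, 0.87)]
wrist stored_a [(332, 119, 0.77), (268, 119, 0.69)]
wrist lid_hinge [(271, 150, 0.55)]
wrist lid_edge [(294, 184, 0.71)]
wrist hasp_pivot [(294, 183, 0.7)]
wrist hasp_tip [(331, 118, 0.71)]
wrist case [(268, 149, 0.56)]
scene staple [(165, 167, 0.75)]
scene free_well []
scene stored_a []
scene lid_hinge [(166, 170, 0.64), (133, 163, 0.54)]
scene lid_edge [(148, 164, 0.58)]
scene hasp_pivot [(150, 162, 0.82), (133, 127, 0.69), (167, 166, 0.33)]
scene hasp_tip [(134, 164, 0.77), (211, 160, 0.67), (191, 177, 0.6)]
scene case [(164, 168, 0.73)]
[[ 2.1000e-01  9.5000e-01  2.4000e-01  5.2518e+02]
 [ 9.8000e-01 -2.1000e-01 -5.0000e-02 -1.7553e+02]
 [ 0.0000e+00  2.4000e-01 -9.7000e-01  3.6774e+02]
 [ 0.0000e+00  0.0000e+00  0.0000e+00  1.0000e+00]]
```

```bash
cat > fit.py <<'E'
from d import *
import pickle
from scipy.optimize import minimize
D=pickle.load(open("D.pkl","rb"))
def segs():
    S=[]
    def rect(x0,x1,y0,y1,z): 
        c=[(x0,y0,z),(x1,y0,z),(x1,y1,z),(x0,y1,z)]; return [(c[i],c[(i+1)%4]) for i in range(4)]
    S+=rect(-41,41,-130,130,58)[0:1]+rect(-41,41,-130,130,58)[2:]   # outer rim w/o back
    S+=rect(-33,33,-122,122,58)[0:1]+rect(-33,33,-122,122,58)[2:]
    S+=rect(-85,-41,-30,30,68)
    S+=[((-41,y,58),(-41,y,0)) for y in(-130,)]
    return S
def w(p,X):
    X=np.asarray(X,float);c,s=np.cos(p[2]),np.sin(p[2])
    return np.c_[p[0]+c*X[:,0]-s*X[:,1],p[1]+s*X[:,0]+c*X[:,1],X[:,2]]
P=np.vstack([np.linspace(a,b,40) for a,b in segs()])
N=40
def prep(c,s=1.5):
    g=cv2.GaussianBlur(cv2.cvtColor(D[c][1],cv2.COLOR_RGB2GRAY).astype(np.float32),(0,0),s)
    return cv2.Sobel(g,5,1,0),cv2.Sobel(g,5,0,1)
def score(p,cams,G):
    t=0
    for c in cams:
        uv=proj(w(p,P),D[c][0]).astype(np.float32);gx,gy=G[c]
        T=np.gradient(uv.reshape(-1,N,2),axis=1).reshape(-1,2);n=np.c_[-T[:,1],T[:,0]]/(np.linalg.norm(T,axis=1)[:,None]+1e-6)
        f=lambda g:cv2.remap(g,uv[None,:,0],uv[None,:,1],1)[0]
        v=np.abs(f(gx)*n[:,0]+f(gy)*n[:,1]); t+=np.sqrt(v+1).mean()
    return -t
def run(cams,p0):
    best=None;r=np.random.default_rng(0)
    for s in (4,2,1.2):
        G={c:prep(c,s) for c in cams}
        st=[p0 if best is None else best.x]
        st+= [st[0]+r.normal(0,[s*3,s*3,.015*s]) for _ in range(25)]
        best=min((minimize(score,x,(cams,G),method="Nelder-Mead",options=dict(initial_simplex=[x,x+[4,0,0],x+[0,4,0],x+[0,0,.03]])) for x in st),key=lambda o:o.fun)
    return best
E
python3 - <<'E'
from fit import *
np.set_printoptions(precision=2,suppress=True)
cw=D["wrist"][0]
for n,p,z in[("A",(332,119),41),("B",(268,119),41),("pad",(204,123),11)]:print(n,onz("wrist",p,z,cw))
for n,p,z in[("pad",(358,310),11)]:print(n,onz("side",p,z))
p0=np.array([550,-171,-.215])
for cams in(["wrist"],["side"],["wrist","side"]):
    b=run(cams,p0);print(cams,b.x,b.fun,w(b.x,[[0,-72,10.8],[-62,0,85]]).ravel())
p=b.x
im=D["wrist"][1][...,::-1].copy();im2=D["side"][1][...,::-1].copy()
for I,c in((im,"wrist"),(im2,"side")):
    for u,v in proj(w(p,P),D[c][0]):cv2.circle(I,(int(round(u)),int(round(v))),0,(255,0,255),-1)
b2=im2[180:350,260:487]
cv2.imwrite("pics/m6.png",np.hstack([cv2.resize(im[50:200,130:390],(450,400),interpolation=0)[:, :],cv2.resize(b2,(350,400))]))
E
```

```text
A [547.52 -97.1   41.  ]
B [ 533.08 -164.64   41.  ]
pad [ 522.1  -238.21   11.  ]
pad [ 533.38 -235.71   11.  ]
['wrist'] [ 534.47 -166.39   -0.16] -10.634076118469238 [ 523.01 -237.47   10.8   473.26 -156.52   85.  ]
['side'] [ 534.56 -159.7    -0.16] -8.021187782287598 [ 523.24 -230.8    10.8   473.34 -149.95   85.  ]
['wrist', 'side'] [ 534.19 -166.26   -0.16] -18.20035171508789 [ 522.48 -237.3    10.8   473.02 -156.18   85.  ]
```

View pics/m6.png

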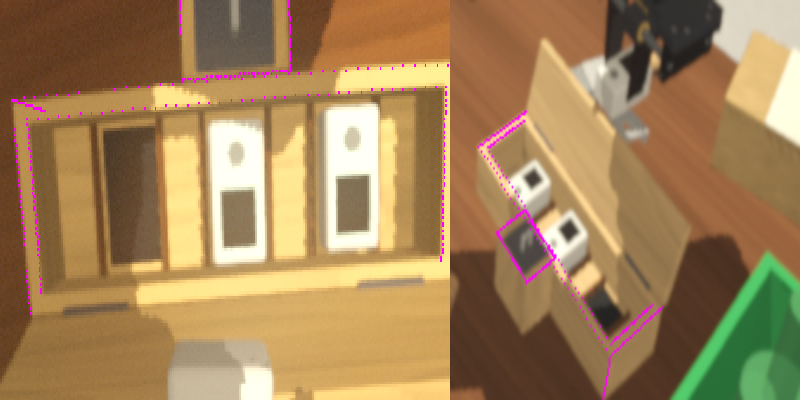

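Request:
carry_out(series=[[-0.4,-0.3,0,0.16],[-0.5,-0.35,0,0.16],[-0.44,-0.3,0,0.16],[0,0,0,0],[0,0,0,0]])

```text
t: 22.85
eef_pos: [523.1, -237.7, 173.2]
tcp_rot: [3.142, 0.001, 2.976]
ft_force: [1.0, 0.1, -1.5]
opening: 0.352
grip_force: 30.0
```

Request:
carry_out(series=[[0,0,-0.4,0],[0,0,-0.6,0],[0,0,-0.6,0],[0,0,-0.4,0],[0,0,0,0]])

```text
t: 23.35
eef_pos: [522.7, -236.2, 70.5]
tcp_rot: [3.14, -0.004, 2.978]
ft_force: [-0.5, 0.2, -0.1]
opening: 0.354
grip_force: 30.0
```

Request:
carry_out(series=[[0,0,-0.3,0],[0,0,-0.4,0],[0,0,-0.3,0],[0,0,0,0],[0,0,0,0]])

```text
t: 23.85
eef_pos: [523.8, -237.5, 23.9]
tcp_rot: [-3.141, 0.001, 2.978]
ft_force: [0.1, 0.2, -0.5]
opening: 0.357
grip_force: 30.0
```

Request:
carry_out(series=[[0,0,-0.06,0],[0,0,-0.06,0],[0,0,-0.06,0],[0,0,0,0],[0,0,0,0]])

```text
t: 24.35
eef_pos: [523.0, -237.5, 14.0]
tcp_rot: [3.141, -0.0, 2.977]
ft_force: [-0.1, 0.7, -1.0]
opening: 0.355
grip_force: 30.0
```

Request:
carry_out(series=[[0,0.012,-0.05,0],[0,0,-0.05,0],[0,0,-0.05,0],[0,0,0,0],[0,0,0,0]])

```text
t: 24.85
eef_pos: [523.0, -236.9, 6.3]
tcp_rot: [3.141, -0.0, 2.977]
ft_force: [0.0, -0.2, -0.6]
opening: 0.357
grip_force: 30.0
```

Request:
carry_out(series=[[0,0,-0.03,0],[0,0,-0.03,0],[0,0,0,0],[0,0,0,0],[0,0,0,0]])

```text
t: 25.35
eef_pos: [523.1, -236.9, 3.5]
tcp_rot: [3.142, 0.0, 2.977]
ft_force: [0.1, 0.8, 0.5]
opening: 0.355
grip_force: 30.0
```

No contact below the rib tops, so it is inside the well; the last few mm go down slowly.

Request:
carry_out(series=[[0,0,-0.02,0],[0,0,-0.02,0],[0,0,0,0],[0,0,0,0],[0,0,0,0]])

```text
t: 25.85
eef_pos: [523.0, -236.9, 1.5]
tcp_rot: [3.142, 0.0, 2.977]
ft_force: [0.2, 0.4, -0.6]
opening: 0.355
grip_force: 30.0
```

Request:
carry_out(series=[[0,0,-0.02,0],[0,0,0,0],[0,0,0,0],[0,0,0,0],[0,0,0,0]])

```text
t: 26.35
eef_pos: [523.0, -236.9, 0.5]
tcp_rot: [3.142, 0.0, 2.977]
ft_force: [0.1, 0.3, -0.1]
opening: 0.353
grip_force: 30.0
```

Request:
carry_out(series=[[0,0,-0.02,0],[0,0,0,0],[0,0,0,0],[0,0,0,0],[0,0,0,0]])

```text
t: 26.85
eef_pos: [523.1, -236.9, -0.0]
tcp_rot: [-3.141, 0.0, 2.977]
ft_force: [-0.7, 1.5, 4.8]
opening: 0.355
grip_force: 30.0
```

Request:
carry_out(series=[[0,0,0,0],[0,0,0,0],[0,0,0,0],[0,0,0,0],[0,0,0,0]], fingers=-0.1)

```text
t: 27.35
eef_pos: [523.0, -236.9, -0.6]
tcp_rot: [3.141, -0.0, 2.977]
ft_force: [0.6, 0.7, -0.3]
opening: 0.551
grip_force: 0.0
```

Request:
carry_out(series=[[0,0,0.2,0],[0,0,0.6,0],[0,0,0.7,0],[0,0,0.8,0],[0,0,0.8,0]])

```text
t: 27.85
eef_pos: [522.7, -236.7, 156.7]
tcp_rot: [3.142, 0.0, 2.977]
ft_force: [0.2, -0.0, 0.0]
opening: 0.552
grip_force: 0.0
```

```bash
python3 - <<'E'
from fit import *
p=np.array([534.2,-166.3,-.163]);c,s=np.cos(p[2]),np.sin(p[2])
R=np.array([[c,-s,0],[s,c,0],[0,0,1]])
def loc(o,d,y):
    o=R.T@(o-[p[0],p[1],0]);d=R.T@d;X=o+d*(y-o[1])/d[1];return X,np.degrees(np.arctan2(X[2]-58,41-X[0])),np.hypot(X[0]-41,X[2]-58)
for uv,y in(((320.3,197),130),((415.7,277.8),-130)):print(loc(*ray("side",uv),y))
# hasp tip: side, ~y=0
for uv in((373,234),(376,235)):print("hasp tip",loc(*ray("side",uv),0))
print("hasp tip sc",loc(*ray("scene",(134,164)),0), "pivot",loc(*ray("scene",(148,163)),0),loc(*ray("side",(366,253)),0))
st=env.state();print(st["t"],st["eef_pos"])
cal=env.calibration("wrist");im=env.read_camera("wrist");h=cv2.cvtColor(im,cv2.COLOR_RGB2HSV)
m=((h[...,1]<60)&(h[...,2]>150)).astype(np.uint8)
n,l,sx,ce=cv2.connectedComponentsWithStats(m)
for i in range(1,n):
    if sx[i,4]>250:
        X=onz("wrist",ce[i],41,cal);print(sx[i],ce[i].round(),R.T@(X-[p[0],p[1],0]))
for y in(-72,0):print(proj(R@[0,y,41]+[p[0],p[1],0],cal))
E
```

```text
(array([ 63.40911849, 130.        , 133.80897015]), np.float64(106.46767025197983), np.float64(79.05168275286532))
(array([  67.08616947, -130.        ,  132.2269506 ]), np.float64(109.36341203840976), np.float64(78.67736925431404))
hasp tip (array([ 92.5010323,   0.       , 117.9735054]), np.float64(130.65366702854897), np.float64(79.05174051308006))
hasp tip (array([102.34975411,   0.        , 109.85883326]), np.float64(139.79222532420937), np.float64(80.33138188751511))
hasp tip sc (array([101.20567573,   0.        , 114.98269519]), np.float64(136.57538365385403), np.float64(82.89602488247304)) pivot (array([56.46701305,  0.        , 93.77032094]), np.float64(113.3835560575143), np.float64(38.971070713966824)) (array([84.05903359,  0.        , 68.24702176]), np.float64(166.61396122523647), np.float64(44.26151634055832))
27.85 [ 522.74352678 -236.71629026  156.70937644]
[ 241  151   32   52 1060] [256. 170.] [ -8.73266664 -71.16399221  41.        ]
[ 306  151   33   53 1188] [322. 174.] [-3.31235987 -0.92644822 41.        ]
[ 371  150   35   52 1192] [388. 172.] [-5.73691747 69.91067311 41.        ]
[[255.68073758 177.57356687]]
[[322.94800723 177.49593839]]
```

Request:
carry_out(series=[[0.1,-0.05,0.1,0],[0.4,-0.2,0,0],[0.6,-0.3,0,0],[0.6,-0.3,0,0],[0.45,-0.25,0,0]], fingers=1)

```text
t: 28.4
eef_pos: [631.8, -292.4, 158.2]
tcp_rot: [3.141, -0.001, 2.977]
ft_force: [-0.6, -0.2, 0.1]
opening: 0.184
grip_force: 0.0
```

Request:
carry_out(series=[[0,0,-0.3,0],[0,0,-0.5,0],[0,0,-0.5,0],[0,0,-0.3,0],[0,0,0,0]])

```text
t: 28.9
eef_pos: [629.0, -291.0, 76.5]
tcp_rot: [3.14, -0.005, 2.977]
ft_force: [-0.2, -0.3, -0.0]
opening: 0.006
grip_force: 0.0
```

Request:
carry_out(series=[[-0.4,0.06,0,0],[-0.4,0.07,0,0],[-0.4,0.06,0,0],[-0.3,0.05,0,0],[-0.3,0.05,0,0]])

```text
t: 29.4
eef_pos: [541.3, -277.9, 81.1]
tcp_rot: [-3.14, 0.004, 2.977]
ft_force: [4.8, -0.9, -0.3]
opening: 0.009
grip_force: 1.7
```

```bash
python3 - <<'E'
from fit import *
p=np.array([534.2,-166.3,-.163])
s=env.state();print(s["t"],s["eef_pos"],s["ft_force"])
for c in("side","scene"):
    env.read_camera(c)
    for l in["lid_edge","hasp_pivot","hasp_tip"]:
        print(c,l,[(round(d["position"][1]*512),round(d["position"][0]*384),round(d["conf"],2)) for d in env.look_for(c,l)[:3]])
    for q in(40,55,75,108):
        r=np.radians(q);print(q,proj(w(p,[[41-82*np.cos(r)+10*np.sin(r),0,58+82*np.sin(r)+10*np.cos(r)]]),env.calibration(c)).round())
E
```

```text
29.4 [ 541.34177832 -277.86163033   81.09437373] [ 4.79510689 -0.91006205 -0.34882316]
side lid_edge [(344, 252, 0.97)]
side hasp_pivot [(348, 249, 0.72)]
side hasp_tip [(344, 247, 0.77)]
40 [[331. 256.]]
55 [[339. 248.]]
75 [[350. 239.]]
108 [[368. 232.]]
scene lid_edge [(163, 160, 0.71)]
scene hasp_pivot [(163, 156, 0.79)]
scene hasp_tip []
40 [[165. 144.]]
55 [[160. 143.]]
75 [[152. 144.]]
108 [[140. 154.]]
```

Request:
carry_out(series=[[-0.3,0.05,0,0],[-0.3,0.05,0,0],[-0.2,0.03,-0.1,0],[-0.1,0.02,-0.2,0],[-0.1,0.02,-0.2,0]])

```text
t: 30.3
eef_pos: [490.5, -269.0, 53.7]
tcp_rot: [-3.141, 0.0, 2.977]
ft_force: [1.9, -0.2, 0.9]
opening: 0.008
grip_force: 0.9
```

Request:
carry_out(series=[[0,0,-0.15,0],[0,0,-0.1,0],[0,0,0,0],[0,0,0,0],[0,0,0,0]])

```text
t: 30.8
eef_pos: [490.0, -268.6, 42.4]
tcp_rot: [3.141, -0.002, 2.977]
ft_force: [-8.3, 1.8, 17.0]
opening: 0.004
grip_force: 8.4
```

Request:
carry_out(series=[[0,0,-0.03,0],[0,0,0,0],[0,0,0,0],[0,0,0,0],[0,0,0,0]])

```text
t: 31.3
eef_pos: [490.1, -268.6, 42.1]
tcp_rot: [3.142, -0.001, 2.978]
ft_force: [-11.3, 4.1, 32.5]
opening: 0.004
grip_force: 16.1
```

Request:
carry_out(series=[[0,0,0.5,0],[0,0,0.7,0],[0.3,0.4,0.6,0],[0.6,0.8,0,0],[0.48,0.76,0,0]])

```text
t: 31.8
eef_pos: [561.1, -170.1, 131.0]
tcp_rot: [-3.141, 0.002, 2.976]
ft_force: [0.8, -1.0, -0.3]
opening: 0.006
grip_force: 0.0
```

```bash
python3 - <<'E'
from fit import *
p=np.array([534.2,-166.3,-.163])
s=env.state();print(s["t"],s["eef_pos"],s["ft_force"])
for c in("side","wrist"):
    env.read_camera(c);cal=env.calibration(c)
    for l in["lid_edge","hasp","hasp_pivot","hasp_tip","staple"]:
        print(c,l,[(round(d["position"][1]*512),round(d["position"][0]*384),round(d["conf"],2)) for d in env.look_for(c,l)[:3]])
    print("edge,pivot,staple",proj(w(p,[[-41,0,68],[-33,0,71],[-62,0,85]]),cal).round())
    for q in(70,97,115):
        r=np.radians(q);print(q,proj(w(p,[[-33-52*np.cos(r)+8*np.sin(r),0,71+52*np.sin(r)+8*np.cos(r)]]),cal).round())
E
```

```text
31.8 [ 561.06822309 -170.06377381  131.04374363] [ 0.82548923 -1.02276306 -0.26559439]
side lid_edge [(337, 274, 0.87)]
side hasp [(322, 261, 0.63)]
side hasp_pivot [(340, 279, 0.9)]
side hasp_tip [(320, 266, 0.76), (273, 167, 0.73), (173, 216, 0.33)]
side staple [(334, 289, 0.82)]
edge,pivot,staple [[318. 279.]
 [321. 276.]
 [310. 278.]]
70 [[319. 260.]]
97 [[330. 255.]]
115 [[335. 255.]]
wrist lid_edge [(257, 160, 0.61)]
wrist hasp [(261, 137, 0.74), (258, 161, 0.25)]
wrist hasp_pivot [(257, 161, 0.9), (262, 134, 0.33)]
wrist hasp_tip [(257, 132, 0.59)]
wrist staple [(258, 154, 0.68)]
edge,pivot,staple [[258. 114.]
 [258. 124.]
 [258.  86.]]
70 [[258. 110.]]
97 [[258. 147.]]
115 [[258. 167.]]
```

Request:
carry_out(series=[[0,0,-0.4,0],[0,0,-0.5,0],[0,0,-0.38,0],[0,0,0,0],[0,0,0,0]])

```text
t: 32.9
eef_pos: [559.6, -171.2, 66.8]
tcp_rot: [3.141, -0.0, 2.977]
ft_force: [-0.5, 0.5, -0.0]
opening: 0.002
grip_force: 0.0
```

Request:
carry_out(series=[[-0.3,0.05,0,0],[-0.3,0.05,0,0],[-0.3,0.05,0,0],[-0.3,0.05,0,0],[-0.3,0.05,0,0]])

```text
t: 33.4
eef_pos: [485.0, -158.8, 67.9]
tcp_rot: [-3.141, 0.003, 2.977]
ft_force: [7.6, -0.8, -8.1]
opening: 0.008
grip_force: 6.2
```

Request:
carry_out(series=[[-0.2,0.03,0,0],[-0.2,0.03,0,0],[0,0,0,0],[0,0,0,0],[0,0,0,0]])

```text
t: 33.9
eef_pos: [478.1, -158.8, 69.8]
tcp_rot: [-3.137, 0.03, 2.975]
ft_force: [58.6, 7.7, -22.5]
opening: 0.006
grip_force: 32.8
```

Request:
carry_out(series=[[0.5,-0.08,0,0],[0,0,0,0],[0,0,0.3,0],[0,0,0.3,0],[0,0,0,0]])

```text
t: 34.4
eef_pos: [490.0, -159.8, 98.6]
tcp_rot: [-3.141, 0.003, 2.977]
ft_force: [-0.8, 0.0, -0.1]
opening: 0.004
grip_force: 0.0
```

```bash
python3 - <<'E'
from fit import *
p=np.array([534.2,-166.3,-.163])
s=env.state();print(s["t"],s["eef_pos"],s["tcp_rot"],s["ft_force"])
for c in("side","scene"):
    env.read_camera(c);cal=env.calibration(c)
    for l in["lid_edge","hasp","hasp_pivot","hasp_tip","staple"]:
        print(c,l,[(round(d["position"][1]*512),round(d["position"][0]*384),round(d["conf"],2)) for d in env.look_for(c,l)[:3]])
    print("edge,pivot,staple",proj(w(p,[[-41,0,68],[-33,0,71],[-62,0,85]]),cal).round().tolist())
    for q in(0,20,40,60,80):
        r=np.radians(q);print(q,proj(w(p,[[-33-52*np.cos(r)+8*np.sin(r),0,71+52*np.sin(r)+8*np.cos(r)]]),cal).round())
E
```

```text
34.4 [ 490.0025467  -159.75453354   98.56239862] [-3.14070906  0.00319358  2.9771689 ] [-0.79062777  0.02934809 -0.11288738]
side lid_edge [(343, 282, 0.98)]
side hasp [(332, 293, 0.74), (312, 270, 0.52)]
side hasp_pivot [(346, 279, 0.75)]
side hasp_tip [(312, 273, 0.79), (271, 169, 0.18)]
side staple [(339, 290, 0.86)]
edge,pivot,staple [[318.0, 279.0], [321.0, 276.0], [310.0, 278.0]]
0 [[300. 285.]]
20 [[303. 278.]]
40 [[308. 270.]]
60 [[316. 263.]]
80 [[323. 258.]]
scene lid_edge []
scene hasp [(174, 142, 0.63)]
scene hasp_pivot [(175, 144, 0.75)]
scene hasp_tip [(175, 145, 0.54)]
scene staple [(170, 167, 0.89)]
edge,pivot,staple [[174.0, 155.0], [172.0, 156.0], [178.0, 147.0]]
0 [[183. 146.]]
20 [[181. 141.]]
40 [[178. 139.]]
60 [[174. 138.]]
80 [[169. 139.]]
```

Request:
carry_out(series=[[0.05,-0.6,0,0],[0.1,-0.8,0,0],[0,-0.64,-0.3,0],[0,0,-0.4,0],[0,0,-0.2,0]])

```text
t: 35.5
eef_pos: [496.3, -261.9, 50.0]
tcp_rot: [3.141, -0.001, 2.976]
ft_force: [-2.3, -0.4, 2.4]
opening: 0.007
grip_force: 1.0
```

Request:
carry_out(series=[[0,0,-0.1,0],[0,0,-0.1,0],[0,0,-0.05,0],[0,0,0,0],[0,0,0,0]])

```text
t: 36.0
eef_pos: [497.1, -260.9, 42.1]
tcp_rot: [-3.141, 0.001, 2.978]
ft_force: [-11.5, 2.3, 33.7]
opening: 0.002
grip_force: 16.7
```

Request:
carry_out(series=[[0,0,0.5,0],[0,0,0.6,0],[-0.2,0.6,0.4,0],[-0.3,0.8,0,0],[-0.3,0.76,0,0]])

```text
t: 36.5
eef_pos: [456.8, -151.8, 115.0]
tcp_rot: [-3.141, 0.002, 2.977]
ft_force: [0.1, 1.1, 0.7]
opening: 0.005
grip_force: 0.0
```

Request:
carry_out(series=[[0,0,0,0],[0,0,-0.3,0],[0,0,-0.2,0],[0,0,0,0],[0,0,0,0]])

```text
t: 37.0
eef_pos: [457.1, -153.5, 88.9]
tcp_rot: [3.141, -0.0, 2.977]
ft_force: [-0.9, -0.2, 0.9]
opening: 0.006
grip_force: 0.0
```

Request:
carry_out(series=[[0,0,-0.1,0],[0,0,-0.1,0],[0,0,-0.1,0],[0,0,0,0],[0,0,0,0]])

```text
t: 37.5
eef_pos: [457.0, -153.4, 73.8]
tcp_rot: [3.141, -0.0, 2.977]
ft_force: [0.6, 1.2, 0.6]
opening: 0.002
grip_force: 0.0
```

```bash
python3 - <<'E'
from fit import *
p=np.array([534.2,-166.3,-.163])
A=env.read_camera("side");cal=env.calibration("side")
for c in("side","scene"):
    if c!="side": env.read_camera(c)
    for l in["hasp","hasp_tip"]:
        print(c,l,[(round(d["position"][1]*512),round(d["position"][0]*384),round(d["conf"],2)) for d in env.look_for(c,l)[:3]])
h=cv2.cvtColor(A,cv2.COLOR_RGB2HSV)
sub=h[248:300,288:345]
for r in range(0,52,2): print("%3d "%(248+r)+"".join("#" if v<60 else ("o" if s<70 else ("-" if v<130 else ".")) for H,s,v in sub[r]))
for q in(0,20,40,60,80):
    r=np.radians(q);print(q,[proj(w(p,[[-33-52*np.cos(r)+k*np.sin(r),y,71+52*np.sin(r)+k*np.cos(r)] for k in(0,10) for y in(-16,16)]),cal).round().tolist()])
print(proj(w(p,[[-85,-30,68],[-85,30,68],[-41,-30,68],[-41,30,68],[-88,12,99],[-88,-12,99],[-68,-12,99]]),cal).round().tolist())
E
```

```text
side hasp [(312, 280, 0.79)]
side hasp_tip [(308, 282, 0.6)]
scene hasp [(180, 149, 0.71)]
scene hasp_tip [(178, 149, 0.55)]
248 -#o--o###################################################
250 .----####################################################
252 ..---###########---o#####################################
254 ....--#######--------####################################
256 ......--####---------####################################
258 ........--#--..-ooooo######-#############################
260 .........-------ooooooo##-----###########################
262 .........--#######ooooooo-...--##########################
264 .........--#########oooooo-..-o########o#################
266 .........-############oooooo--#######oooo####oooo########
268 .........-#############oooooooo##########################
270 .........-#############--.oooooo#########################
272 .........--###########oooooooooo#########################
274 .........--##########oooooooooooo#####################--.
276 .........oo########oooooooooooooo#################---....
278 ........oooo###oooooooooooooooooo########
[... 398 characters left out ...]
..........--ooooooooo---............................
294 --...............--oooo--................................
296 --.................---...................................
298 -........................................................
0 [[[305.0, 293.0], [294.0, 282.0], [305.0, 290.0], [295.0, 279.0]]]
20 [[[307.0, 287.0], [296.0, 275.0], [309.0, 283.0], [298.0, 271.0]]]
40 [[[311.0, 279.0], [301.0, 268.0], [315.0, 275.0], [304.0, 264.0]]]
60 [[[318.0, 272.0], [307.0, 261.0], [322.0, 268.0], [311.0, 257.0]]]
80 [[[325.0, 266.0], [314.0, 255.0], [330.0, 263.0], [319.0, 252.0]]]
[[309.0, 300.0], [290.0, 278.0], [328.0, 289.0], [308.0, 269.0], [295.0, 274.0], [303.0, 283.0], [312.0, 278.0]]
```

Request:
carry_out(series=[[0,0,0.4,0],[0,0,0.35,0],[0.2,-0.03,0,0],[0.2,-0.03,0,0],[0,0,0,0]])

```text
t: 38.3
eef_pos: [478.2, -156.6, 110.8]
tcp_rot: [3.142, 0.0, 2.977]
ft_force: [-0.2, 0.2, -0.8]
opening: 0.005
grip_force: 0.0
```

Request:
carry_out(series=[[0,0,-0.2,0],[0,0,-0.16,0],[-0.14,0.02,-0.14,0],[-0.14,0.02,-0.1,0],[0,0,0,0]])

```text
t: 38.8
eef_pos: [461.4, -153.9, 80.6]
tcp_rot: [3.141, -0.002, 2.977]
ft_force: [0.1, 0.2, 0.3]
opening: 0.005
grip_force: 0.0
```

```bash
cat > asc.py <<'E'
from fit import *
p=np.array([534.2,-166.3,-.163])
def asc():
    s=env.state();print(s["t"],s["eef_pos"],s["ft_force"])
    h=cv2.cvtColor(env.read_camera("side"),cv2.COLOR_RGB2HSV);sub=h[248:300,288:345]
    for r in range(0,50,2): print("%3d "%(248+r)+"".join("#" if v<60 else ("o" if s<70 else ("-" if v<130 else ".")) for H,s,v in sub[r]))
E
python3 -c "from asc import *;asc()"
```

```text
38.8 [ 461.41121607 -153.92194923   80.58314848] [0.13852044 0.16113422 0.25696087]
248 ......--##########---o###################################
250 ........-######o----.---#################################
252 ..........-###---.------#################################
254 ...........-----.--ooooo###-----#########################
256 ............-------oooooo##-.....-#######################
258 ............--######ooooooo-.....-#######################
260 ............-#########oooooo-...-o#######oo######o#######
262 ............-###########oooooo---#######oooo####oooo#####
264 ............-#############ooooooo########################
266 ...........--############----oooooo######################
268 ...........--###########--....-oooo######################
270 ............-##########--..oo..oooo####################--
272 ............-#########oooooooooooo#################--....
274 ............--####ooooooooooooooooo#############--.......
276 ........ooo..-ooooooooooooooooooooo####oo######--........
278 ........ooooooooooooooooooooooooooo#########o---.........
280 .......ooooooooooooooooooooooooooooo#####o---............
282 .......ooooooooooooooooooooooooooooooooo-................
284 ........-oooooooooooooooooooooooooo......................
286 ..........-ooooooooooooooooooooooo-......................
288 ............-oooooooooooooooooooo--......................
290 .............--ooooooooooooooo--.........................
292 -..............--ooooooooo---............................
294 --...............--oooo--................................
296 --.................---...................................
```

Request:
carry_out(series=[[0,0,0.6,0],[0.5,0,0.7,0],[0.8,0,0.4,0],[0.6,0,0,0],[0,0,0,0]])

```text
t: 39.35
eef_pos: [561.1, -154.6, 167.3]
tcp_rot: [-3.141, 0.003, 2.978]
ft_force: [-1.3, -0.6, -0.3]
opening: 0.006
grip_force: 0.0
```

```bash
python3 - <<'E'
from asc import *
asc()
cal=env.calibration("wrist");im=env.read_camera("wrist");h=cv2.cvtColor(im,cv2.COLOR_RGB2HSV)
X=proj(w(p,[[-85,-30,68],[-85,30,68],[-41,-30,68],[-41,30,68],[-33,-16,71],[-33,16,71]]),cal);print(X.round().tolist())
for q in(0,20,40,60,80,100):
    r=np.radians(q);print(q,[proj(w(p,[[-33-52*np.cos(r)+k*np.sin(r),y,71+52*np.sin(r)+k*np.cos(r)] for k in(0,10) for y in(-16,16)]),cal).round().tolist()])
r0,r1=int(X[:,1].min())-12,int(X[:,1].max())+35;c0,c1=int(X[:,0].min())-8,int(X[:,0].max())+8
print(c0)
for r in range(max(r0,0),r1,2):print("%3d "%r+"".join("#" if v<60 else ("o" if s<70 else ("-" if v<130 else ".")) for H,s,v in h[r,c0:c1]))
for l in["hasp","hasp_tip"]:print(l,[(round(d["position"][1]*512),round(d["position"][0]*384),round(d["conf"],2)) for d in env.look_for("wrist",l)[:3]])
E
```

```text
39.35 [ 561.07978449 -154.56715329  167.29796542] [-1.25448507 -0.59298511 -0.29958163]
248 .........................................................
250 .........................................................
252 .........................................................
254 .........................................................
256 .........................................................
258 .........................................................
260 .........................................................
262 .........................................................
264 .........................................................
266 .........................................................
268 .....................................oo..................
270 ..................................ooooooo................
272 ........................ooooooooooooooooooo..............
274 ..................ooooooooooooooooooooooooooo............
276 .........oo.....ooooooooooooooooooooooooooooooo..........
278 ........oooooooooooooooooooooooooooooooooooooo...........
280 .......ooooooooo
[... 4829 characters left out ...]
......................................
146 ................................................................................
148 ................................................................................
150 ................................................................................
152 ................................................................................
154 ................................................................................
156 ................................................................................
158 ................................................................................
hasp [(237, 93, 0.64), (240, 152, 0.4)]
hasp_tip [(232, 92, 0.82)]
```

Request:
carry_out(series=[[-0.5,0,0,0],[-0.8,0.02,0,0],[-0.7,0.02,-0.4,0],[-0.24,0,-0.8,0],[0,0,-0.5,0]])

```text
t: 40.05
eef_pos: [443.1, -151.9, 80.6]
tcp_rot: [3.141, -0.001, 2.976]
ft_force: [-0.2, -0.4, 1.2]
opening: 0.004
grip_force: 0.0
```

Request:
carry_out(series=[[0,0,0,0],[0,0,0,0],[0,0,-0.1,0],[0,0,-0.1,0],[0,0,0,0]])

```text
t: 40.55
eef_pos: [446.0, -152.3, 71.4]
tcp_rot: [3.142, 0.0, 2.977]
ft_force: [0.2, -0.3, 1.2]
opening: 0.004
grip_force: 0.0
```

Request:
carry_out(series=[[0.05,0,-0.1,0],[0,0,-0.1,0],[0,0,-0.06,0],[0,0,0,0],[0,0,0,0]])

```text
t: 41.05
eef_pos: [448.5, -152.4, 58.4]
tcp_rot: [3.141, -0.0, 2.977]
ft_force: [0.3, 0.0, 0.3]
opening: 0.006
grip_force: 0.0
```

Request:
carry_out(series=[[0,0,-0.04,0],[0,0,0,0],[0,0,0,0],[0,0,0,0],[0,0,0,0]])

```text
t: 41.55
eef_pos: [448.6, -152.4, 56.5]
tcp_rot: [3.142, 0.0, 2.977]
ft_force: [-0.1, 0.4, -1.1]
opening: 0.004
grip_force: 0.0
```

Request:
carry_out(series=[[0,0,-0.04,0],[0,0,-0.04,0],[0,0,0,0],[0,0,0,0],[0,0,0,0]])

```text
t: 42.05
eef_pos: [448.7, -152.5, 53.8]
tcp_rot: [-3.141, 0.001, 2.977]
ft_force: [-6.6, 2.3, 24.9]
opening: 0.008
grip_force: 12.7
```

Request:
carry_out(series=[[0,0,-0.04,0],[0,0,0,0],[0,0,0,0],[0,0,0,0],[0,0,0,0]])

```text
t: 42.55
eef_pos: [448.7, -152.5, 52.8]
tcp_rot: [-3.141, 0.002, 2.977]
ft_force: [-9.5, 3.4, 41.6]
opening: 0.001
grip_force: 20.8
```

Request:
carry_out(series=[[0,0,0.3,0],[0,0,0.7,0],[0,0,0.8,0],[0.6,0,0.6,0],[0.6,0,0,0]])

```text
t: 43.05
eef_pos: [510.7, -153.1, 174.8]
tcp_rot: [-3.14, 0.007, 2.977]
ft_force: [-0.5, 0.0, -0.6]
opening: 0.006
grip_force: 0.0
```

```bash
python3 - <<'E'
from asc import *
asc()
cal=env.calibration("side")
print(proj(w(p,[[-85,-16,73],[-85,16,73],[-86,-16,81],[-86,16,81],[-33,-16,73],[-33,16,73],[-62,0,85]]),cal).round().tolist())
# lid check: edge fit of shut lid outline for several angles
im=env.read_camera("side");g=cv2.GaussianBlur(cv2.cvtColor(im,cv2.COLOR_RGB2GRAY).astype(np.float32),(0,0),1);gx,gy=cv2.Sobel(g,5,1,0),cv2.Sobel(g,5,0,1)
for q in np.arange(-2,9,1.):
    r=np.radians(q);f=lambda n,y:[41-82*np.cos(r)+n*np.sin(r),y,58+82*np.sin(r)+n*np.cos(r)]
    o=[]
    for a,b in((-128,-34),(34,128)):
        uv=proj(w(p,np.linspace(f(10,a),f(10,b),60)),cal).astype(np.float32);t=uv[-1]-uv[0];n=np.array([-t[1],t[0]])/np.hypot(*t)
        o.append(np.abs(cv2.remap(gx,uv[None,:,0],uv[None,:,1],1)*n[0]+cv2.remap(gy,uv[None,:,0],uv[None,:,1],1)*n[1]).mean())
    print(q,np.round(o,0))
E
```

```text
43.05 [ 510.66387911 -153.07173655  174.81579019] [-0.48629097  0.00097013 -0.61989535]
248 .........................................................
250 .........................................................
252 .........................................................
254 .........................................................
256 .........................................................
258 .........................................................
260 .........................................................
262 .........................................................
264 .........................................................
266 .........................................................
268 ....................................oooo.................
270 ..................................oooooooo...............
272 .........................ooooooooooooooooooo.............
274 ....................oooooooooooooooooooooooooo...........
276 ................oooooooooooooooooooooooooooooooo.........
278 ............ooooooooooooooooooooooooooooooooo............
280 ......oooooooooooooooooooooooooooooooooooo...............
282 ......oooooooooooooooooooooooooooooooooo.................
284 .......ooooooooooooooooooooooooooooo.....................
286 ........ooooooooooooooooooooooooooo......................
288 ..........oooooooooooooooooooooooo.......................
290 ...........ooooooooooooooooooo...........................
292 .............ooooooooooooo...............................
294 ...............oooooooo..................................
296 -........................................................
[[305.0, 293.0], [295.0, 281.0], [305.0, 290.0], [294.0, 279.0], [327.0, 281.0], [316.0, 270.0], [310.0, 278.0]]
-2.0 [ 37. 119.]
-1.0 [ 33. 109.]
0.0 [25. 91.]
1.0 [16. 68.]
2.0 [10. 46.]
3.0 [14. 28.]
4.0 [21. 15.]
5.0 [27. 10.]
6.0 [29. 10.]
7.0 [27. 10.]
8.0 [24.  8.]
```

```bash
python3 -c "
from cell import env
print(env.state()['ft_force'],env.job_done())"
```

```text
the job is handed in; nothing more can be done
[-0.08561587 -0.15098895 -0.66300412] None
```

I set the logger down in the free well without dropping it, shut the lid, then pressed the hasp flat over the staple, and handed the job in at about 43 s. My first push on the hasp jammed at about 59 N and may have lifted the lid slightly, so I pressed it shut again before flattening the hasp. The final hasp and lid checks were numeric (camera pixels and contact force), because my ten picture views were used up.

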